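# Light and photograph a small painting

## Task

The camera is set up to photograph the small painting on the easel. With a fingertip, press in the red switch on top of the large black lamp (the key light) until it stays in, then the blue switch on the small white lamp (the fill light), and only when both are on give the red shutter button on top of the camera a light press and let go. Press gently, straight down: the lamps and the camera must not be pressed hard, shifted, tipped or lifted, and everything else on the table stays where it is.

Things in the scene. Friction and masses are not known exactly. Their poses are not given: they have to be found in the camera images.
- key_lamp: the key light: the larger, black table lamp, loose, about 1.1 kg, on a round base 120 mm across; its housing is 100 (x, towards the light) by 84 by 80 mm with its flat top 160 mm above the table and a round bowl 104 mm across on its front (own +x). Origin: centre of the underside of the base; z up
- key_lamp_switch_top (a point): centre of the top of the red round switch cap (22 mm across) on top of the black lamp; when out it stands 13 mm above the flat top of the housing, 173 mm above the table; it is 12 mm behind (own -x) the base axis
- key_lamp_switch (a joint): red push switch that slides straight down and STAYS where it is pushed: value 0 (out, off, as at the start) to 0.010 m (fully in, against a hard stop); on from 0.003 m; it takes about 3.8 N to start moving, 4.9 N to reach 0.003 m, 6 N for 0.006 m and 7.4 N to reach the stop
- fill_lamp: the fill light: the smaller, white table lamp, loose, about 0.7 kg, on a round base 100 mm across; its housing is 70 (x, towards the light) by 60 by 56 mm with its flat top 121 mm above the table and a round bowl 72 mm across on its front (own +x). Origin: centre of the underside of the base; z up
- fill_lamp_switch_top (a point): centre of the top of the blue round switch cap (22 mm across) on top of the white lamp; when out it stands 13 mm above the flat top of the housing, 134 mm above the table; it is 12 mm behind (own -x) the base axis
- fill_lamp_switch (a joint): blue push switch that slides straight down and STAYS where it is pushed: value 0 (out, off, as at the start) to 0.010 m (fully in, against a hard stop); on from 0.003 m; it takes about 3.8 N to start moving, 4.9 N to reach 0.003 m, 6 N for 0.006 m and 7.4 N to reach the stop
- camera: black camera, loose, about 0.85 kg with the low three-legged table tripod it is fixed on (feet 98 mm from the middle); lens along its own +x, towards the painting; body 130 mm wide (y), its top plate 178 mm above the table, the viewfinder hump in the middle (y -14 to 26 mm) 191 mm, a small dial at y +48 mm 185 mm. Origin: on the table under the middle of the tripod; z up
- lens (a point): centre of the front of the camera lens, 82 mm ahead (own +x) of and 140 mm above the camera origin
- shutter_top (a point): centre of the top of the red shutter button (16 mm across) on the camera top plate, at own x +8, y -48 mm; at rest 9 mm above the top plate, 187 mm above the table
- shutter (a joint): sprung shutter button, straight down: 0 released to 0.006 m fully down (hard stop); 0.8 N to start, 2.8 N at 0.002 m, 6.8 N at the bottom; the picture is taken at 0.002 m; it springs back when let go
- lens_cap: black lens cap lying flat, 66 mm across, 10 mm high; origin at the centre of its underside
- pigment_jar: small closed jar, 42 mm across, 58 mm high; origin at the centre of its underside
- paint_tube: white paint tube with a blue band and black cap, lying, about 115 mm long (its x), 34 mm wide, 16 mm high; origin under its middle
- flat_brush: flat paint brush lying down, about 190 mm long (its x), 32 mm wide, 12 mm high; origin under its middle
- paint_tin: shallow tin of brown paint, 90 mm across, 30 mm high; origin at the centre of its underside
- small_panel: small brown painting on a wooden panel lying flat, 100 x 100 x 18 mm; origin at the centre of its underside

How it is judged:
By the outcome, as a careful person would: the job done as asked, in the order asked, and still so for the second after the job is handed in, with the robot touching nothing.
It also fails if it takes over 48 s, if anything falls off the work surface, if the arm or the gripper's body presses on something with over 40 N, if the wrist force passes 120 N, or if a joint passes its speed limit or range.

## Robot

A 6-joint arm with a two-finger parallel gripper is mounted at the origin on the work surface. World frame = base frame: x ahead of the robot, y to its left, z up, the work surface at z = 0. Lengths are in m, angles in rad, forces in N, time in s.
With the tool pointing down it reaches from about 0.425 to 0.95 m from the base axis. Payload 3.5 kg.
Tool frame: the origin (TCP) lies midway between the tips of the shut fingers; the grasp point (between the pads) lies 19 mm behind it; z points along the fingers, y is the line along which they close (so a half turn about z gives the same grasp; the last joint's range is limited). The gripper opens to 85 mm and grips with 20 to 120 N. Pads are 22 mm wide; open, the fingers measure 114 mm over their backs; the gripper's body (76 mm by 85 mm) begins 54 mm behind the grasp point. The pads swing forward as they close: fully open they stand 13 mm farther back than shut.
Start: joints at [-1.485, 0.286, 1.577, -0, 1.279, -0.15], TCP at [0.158, -0.656, 0.202] pointing down, gripper open.
Joint ranges: [-2.77, 2.77], [-0.9, 2.22], [0.21, 2.48], [-1.53, 4.67], [0.24, 2.81], [-2.84, 2.84]. Speed limits (rad/s): [2.79, 2.79, 3.14, 3.14, 3.14, 3.14].

## Interface

Orientations are given as a rotation vector (axis times angle).
In Python, from bench import r, read_camera, finish_job gives the robot as it stands.
- The arm moves only by the shell command python3 -m crank 'ROWS'. ROWS is JSON, a list of rows, each an object with "slide": the shift along the tool's x, y, z in cm, a list of three; "rot": the turn, a rotation vector about the tool's x, y, z in rad, a list of three; "claw": the opening, from 0 (shut) to 1 (fully open). A call has 1 to 12 rows; each row is the pose to reach, as a shift and turn from the pose commanded when the call began, along the tool's axes at that moment; what a row does not reach only later rows make up. A row lasts 1/12 s, in which the tool goes at most 41.7 mm and 7.16 degrees, less where a joint would pass 70% of its speed; a pose out of reach is approached as far as the arm can. A call with a gripper value outside its range is refused whole. The fingers move at their own pace and stop on an object; the grip force is fixed at half the most. Time passes only in rows, so rows that repeat a pose let the fingers close. It gives the time, the measured TCP pose, the force, the opening and the grip force at its end, in the units of the state.
- r.get_obs(): the state, without advancing time (a new reading comes with each control period).
- read_camera(name): name is "scene" or "top" or "wrist"; returns a dict with "frame" (420x560x3 uint8, red, green, blue), "fx", "fy", "cx", "cy" (pixels), "rvec" (rotation vector, rad) and "tvec" (3), from world to camera coordinates, as OpenCV has them. Camera axes: x right, y down, z forward; pixel columns grow to the right and rows downward; lengths in m; the calibration is good to about 2 mm. The wrist camera is an equidistant fisheye: a pixel r from the principal point sees the ray r / f radians off the axis. A picture is of the moment at which its call begins. There is no depth.
- finish_job(): hands the job in; it is judged then, once.
The state is a dict: "time": time; "joint_positions": joint angles; "dq": joint speeds; "tau": joint torques, N m; "position": TCP position; "tcp_rot": TCP orientation; "force": force on the tool from outside, world axes, zero at the start; "ft_torque": the same for the moment, N m; "grip_width": finger opening in m; "grasp_force": force on a finger pad.
Only numpy, scipy, OpenCV 4.12 (cv2) and the standard library are available. Lean on these libraries where they do the work, as an engineer would, in place of code of your own. Each camera call takes 0.05 s, during which the arm holds its last target. There are 200 camera calls.

## Working session

There is one attempt and no reset: what is moved stays moved. The work goes in short steps, Python scripts to look and compute and a shell command to move; the robot and the scene stay as the last step left them, time stands still between calls to the robot, and variables do not carry over. Pictures are saved under pics/ and viewed, at most 10 in all, crops included, and the job is handed in when it is done.

```bash
mkdir -p pics; ls; cat > h.py <<'E'
import numpy as np, cv2
from bench import r, read_camera, finish_job
def snap(n,f):
    c=read_camera(n); cv2.imwrite('pics/'+f,c['frame'][:,:,::-1]); np.save('pics/'+f[:-4]+'.npy',c,allow_pickle=True); return c
def ray(c,u,v):
    R=cv2.Rodrigues(np.array(c['rvec'],float))[0]; t=np.array(c['tvec'],float).ravel()
    d=np.array([(u-c['cx'])/c['fx'],(v-c['cy'])/c['fy'],1.]); return -R.T@t, R.T@d
def onz(c,u,v,z):
    o,d=ray(c,u,v); return o+d*(z-o[2])/d[2]
def tri(c1,p1,c2,p2):
    o1,d1=ray(c1,*p1); o2,d2=ray(c2,*p2)
    s=np.linalg.lstsq(np.c_[d1,-d2],o2-o1,rcond=None)[0]
    a,b=o1+s[0]*d1,o2+s[1]*d2; return (a+b)/2,np.linalg.norm(a-b)
E
python3 - <<'E'
from h import *
for n in('scene','top'):
    c=snap(n,n+'0.png'); h=cv2.cvtColor(c['frame'],cv2.COLOR_RGB2HSV)
    print(n,(ray(c,280,210)[0]).round(3))
    for k,m in(('red',cv2.inRange(h,(0,150,90),(8,255,255))|cv2.inRange(h,(172,150,90),(180,255,255))),('blue',cv2.inRange(h,(100,130,70),(125,255,255)))):
        q,_,s,ce=cv2.connectedComponentsWithStats(m)
        for i in range(1,q):
            if s[i,4]>15: print(k,s[i],ce[i].round(1))
print(r.get_obs())
E
```

```text
pics
scene [ 1.146 -0.509  0.615]
red [378 163   9   8  49] [381.6 166.6]
red [262 194   7   5  28] [265.1 195.7]
red [491 231   9   5  35] [495.  233.1]
blue [361   7  50  16 607] [384.7  13.7]
blue [310  80   9   3  20] [314.2  80.6]
blue [309  94   9   8  55] [313.7  96.8]
blue [135 284  12  11  95] [140.2 289. ]
top [ 0.465 -0.012  1.251]
red [457  92   8  17  46] [461.1 100.1]
red [465 104   9   5  22] [468.1 106.1]
red [ 80 106   9   9  68] [ 84.  109.9]
red [ 99 128  29  18 467] [113.1 136.6]
red [202 135  10  33 223] [206.4 151.2]
red [126 195  10   9  65] [130.2 198.9]
red [515 204   6  11  17] [517.5 209.1]
red [282 223   6   6  29] [284.7 225.4]
red [548 244   6  14  18] [551.1 250.6]
red [517 260   6   6  17] [518.7 262.3]
blue [ 70 107   6   6  23] [ 72.5 110. ]
blue [417 208   9   9  54] [421.  212.1]
blue [168 280   7   9  28] [170.9 284. ]
{'time': 0.1, 'joint_positions': array([-1.48499956e+00,  2.87115088e-01,  1.57802553e+00, -6.96701251e-06,
        1.27859439e+00, -1.49994489e-01]), 'dq': array([ 7.32682007e-05, -2.08508186e-03, -2.78526078e-03,  4.29587448e-04,
       -1.58004504e-04, -1.85062575e-03]), 'tau': array([ 7.01319950e-04, -4.07297409e+01, -2.93699169e+01, -1.42300719e-04,
        3.42664775e-03,  6.11761564e-06]), 'position': array([ 0.1576624 , -0.65565788,  0.20066296]), 'tcp_rot': array([-3.11765786e+00, -3.69273875e-01, -9.74634775e-05]), 'force': array([ 1.02005724, -1.00490147, -0.92316044]), 'ft_torque': array([-0.01742197, -0.00756216,  0.0467507 ]), 'grasp_force': 0.0, 'grip_width': 0.0854584797997596}
```

View pics/scene0.png

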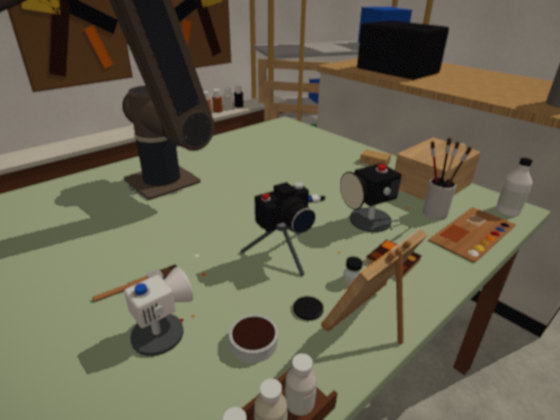

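View pics/top0.png

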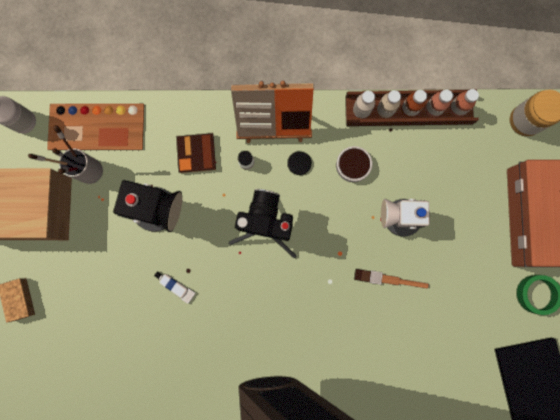

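The scene view shows the key lamp switch at (382,167), the shutter at (265,196) and the fill switch at (140,289). In the top view they are at (130,199), (285,225) and (421,212).

```bash
python3 - <<'E'
from h import *
S=np.load('pics/scene0.npy',allow_pickle=True).item();T=np.load('pics/top0.npy',allow_pickle=True).item()
for n,a,b,z in(('key',(381.6,166.6),(130.2,198.9),.173),('fill',(140.2,289),(421,212.1),.134),('shut',(265.1,195.7),(284.7,225.4),.187)):
    p,e=tri(S,a,T,b); print(n,p.round(4),e.round(4),'top',onz(T,*b,z).round(4),'scene',onz(S,*a,z-.004).round(4))
# heights of tall surroundings: bowl ends etc
for n,q,z in(('bowl key',(172,211),.16),('bowl fill',(390,214),.121),('hump',(265,213),.19),('easel',(275,110),.2)): print(n,onz(T,*q,z).round(3))
o=r.get_obs(); R=cv2.Rodrigues(o['tcp_rot'])[0]; print(R.round(3),o['position'])
E
```

```text
key [0.6213 0.3426 0.1714] 0.0007 top [0.6214 0.3423 0.173 ] scene [0.6183 0.3468 0.169 ]
fill [ 0.5971 -0.3371  0.1296] 0.0004 top [ 0.5965 -0.336   0.134 ] scene [ 0.5976 -0.3371  0.13  ]
shut [ 0.5595 -0.0146  0.1856] 0.0004 top [ 0.5595 -0.0145  0.187 ] scene [ 0.5558 -0.0118  0.183 ]
bowl key [0.595 0.248 0.16 ]
bowl fill [ 0.593 -0.266  0.121]
hump [0.587 0.03  0.19 ]
easel [0.823 0.008 0.2  ]
[[ 0.972  0.234 -0.   ]
 [ 0.234 -0.972  0.002]
 [ 0.    -0.002 -1.   ]] [ 0.1576624  -0.65565788  0.20066296]
```

```bash
python3 -m crank '[{"slide":[0,0,-4],"rot":[0,0,0],"claw":0},{"slide":[0,0,-8],"rot":[0,0,0],"claw":0},{"slide":[41.6,-26.6,-8],"rot":[0,0,0],"claw":0},{"slide":[41.6,-26.6,-8],"rot":[0,0,0],"claw":0},{"slide":[41.6,-26.6,-8],"rot":[0,0,0],"claw":0},{"slide":[41.6,-26.6,-8],"rot":[0,0,0],"claw":0},{"slide":[41.6,-26.6,-8],"rot":[0,0,0],"claw":0},{"slide":[41.6,-26.6,-8],"rot":[0,0,0],"claw":0},{"slide":[41.6,-26.6,-8],"rot":[0,0,0],"claw":0},{"slide":[41.6,-26.6,-8],"rot":[0,0,0],"claw":0},{"slide":[41.6,-26.6,-8],"rot":[0,0,0],"claw":0},{"slide":[41.6,-26.6,-8],"rot":[0,0,0],"claw":0}]'
cat > go.py <<'E'
import sys
from h import *
o=r.get_obs(); R=cv2.Rodrigues(o['tcp_rot'])[0]
print('t',o['time'],'pos',o['position'].round(4),'F',o['force'].round(2),'j',o['joint_positions'].round(2))
if len(sys.argv)>3: print('slide cm',(R.T@(np.array(sys.argv[1:4],float)-o['position'])*100).round(2),'axisz',R[:,2].round(4), 'x',R[:,0].round(3))
E
python3 go.py .6214 .3423 .28
```

```text
time: 1.1
position: [0.4475, -0.3541, 0.2815]
tcp_rot: [-3.119, -0.369, 0.001]
force: [1.0, -1.3, -0.1]
grip_width: -0.0003
grasp_force: 0.0
t 1.1 pos [ 0.4475 -0.3541  0.2815] F [ 1.01 -1.35 -0.13] j [-0.85  0.01  1.75  0.    1.39  0.49]
slide cm [ 33.17 -63.65   0.17] axisz [-4.e-04  5.e-04 -1.e+00] x [ 0.972  0.233 -0.   ]
```

```bash
python3 -m crank '[{"slide":[33.2,-63.6,0],"rot":[0,0,0],"claw":0},{"slide":[33.2,-63.6,0],"rot":[0,0,0],"claw":0},{"slide":[33.2,-63.6,0],"rot":[0,0,0],"claw":0},{"slide":[33.2,-63.6,0],"rot":[0,0,0],"claw":0},{"slide":[33.2,-63.6,0],"rot":[0,0,0],"claw":0},{"slide":[33.2,-63.6,0],"rot":[0,0,0],"claw":0},{"slide":[33.2,-63.6,0],"rot":[0,0,0],"claw":0},{"slide":[33.2,-63.6,0],"rot":[0,0,0],"claw":0},{"slide":[33.2,-63.6,0],"rot":[0,0,0],"claw":0},{"slide":[33.2,-63.6,0],"rot":[0,0,0],"claw":0},{"slide":[33.2,-63.6,0],"rot":[0,0,0],"claw":0},{"slide":[33.2,-63.6,0],"rot":[0,0,0],"claw":0}]'
python3 go.py .6214 .3423 .28
```

```text
time: 2.1
position: [0.5678, 0.1312, 0.2815]
tcp_rot: [3.12, 0.37, -0.001]
force: [0.9, -0.6, 0.6]
grip_width: 0.0004
grasp_force: 0.0
t 2.1 pos [0.5678 0.1312 0.2815] F [ 0.88 -0.6   0.55] j [ 0.05  0.03  1.72 -0.    1.39  1.39]
slide cm [ 10.15 -19.28   0.14] axisz [-6.e-04 -1.e-04 -1.e+00] x [ 0.972  0.234 -0.001]
```

```bash
python3 -m crank '[{"slide":[10.1,-19.3,0],"rot":[0,0,0],"claw":0},{"slide":[10.1,-19.3,0],"rot":[0,0,0],"claw":0},{"slide":[10.1,-19.3,0],"rot":[0,0,0],"claw":0},{"slide":[10.1,-19.3,0],"rot":[0,0,0],"claw":0},{"slide":[10.1,-19.3,0],"rot":[0,0,0],"claw":0},{"slide":[10.1,-19.3,0],"rot":[0,0,0],"claw":0},{"slide":[10.1,-19.3,5],"rot":[0,0,0],"claw":0},{"slide":[10.1,-19.3,8],"rot":[0,0,0],"claw":0},{"slide":[10.1,-19.3,8],"rot":[0,0,0],"claw":0},{"slide":[10.1,-19.3,8],"rot":[0,0,0],"claw":0}]'
python3 go.py .6214 .3423 .173
python3 - <<'E'
from h import *
snap('wrist','w1.png'); 
E
```

```text
time: 2.93
position: [0.6191, 0.3392, 0.1979]
tcp_rot: [3.118, 0.369, -0.013]
force: [-0.0, 0.2, 0.6]
grip_width: 0.0002
grasp_force: 0.0
t 2.9333 pos [0.6191 0.3392 0.1979] F [-0.01  0.21  0.62] j [ 0.36  0.36  1.49 -0.    1.3   1.69]
slide cm [ 0.32 -0.25  2.48] axisz [-0.0078 -0.0031 -1.    ] x [ 0.972  0.233 -0.008]
```

View pics/w1.png

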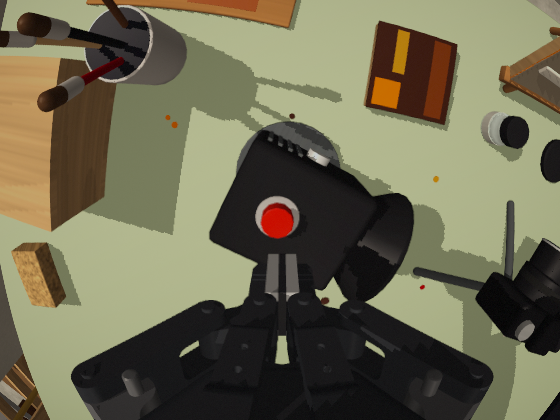

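The wrist view shows the red cap at about (277,222), with the fingertips just below it at (283,258). I'll check the cap position from this camera.

```bash
cat >> h.py <<'E'
def wray(c,u,v):
    R=cv2.Rodrigues(np.array(c['rvec'],float))[0]; t=np.array(c['tvec'],float).ravel()
    x,y=(u-c['cx'])/c['fx'],(v-c['cy'])/c['fy']; a=np.hypot(x,y)
    return -R.T@t, R.T@np.array([x/a*np.sin(a),y/a*np.sin(a),np.cos(a)])
def wred(c,z,col='red'):
    h=cv2.cvtColor(c['frame'],cv2.COLOR_RGB2HSV)
    m=cv2.inRange(h,(100,130,70),(125,255,255)) if col=='blue' else cv2.inRange(h,(0,200,170),(8,255,255))|cv2.inRange(h,(172,200,170),(180,255,255))
    q,_,s,ce=cv2.connectedComponentsWithStats(m)
    for i in range(1,q):
        if s[i,4]>60:
            o,d=wray(c,*ce[i]); print(col,s[i],ce[i].round(1),(o+d*(z-o[2])/d[2]).round(4))
E
python3 - <<'E'
from h import *
c=np.load('pics/w1.npy',allow_pickle=True).item(); wred(c,.173)
E
python3 go.py .6214 .3423 .176
```

```text
red [261 208  32  30 720] [276.7 222.5] [0.6233 0.3424 0.173 ]
t 2.9833 pos [0.621  0.3398 0.2018] F [ 0.28 -1.12  0.63] j [ 0.36  0.36  1.49 -0.    1.3   1.69]
slide cm [ 0.1  -0.24  2.58] axisz [-1.5e-03 -6.0e-04 -1.0e+00] x [ 0.972  0.233 -0.002]
```

```bash
python3 -m crank '[{"slide":[0.15,-0.2,1],"rot":[0,0,0],"claw":0},{"slide":[0.15,-0.2,2],"rot":[0,0,0],"claw":0},{"slide":[0.15,-0.2,2.3],"rot":[0,0,0],"claw":0},{"slide":[0.15,-0.2,2.5],"rot":[0,0,0],"claw":0},{"slide":[0.15,-0.2,2.6],"rot":[0,0,0],"claw":0},{"slide":[0.15,-0.2,2.7],"rot":[0,0,0],"claw":0},{"slide":[0.15,-0.2,2.8],"rot":[0,0,0],"claw":0},{"slide":[0.15,-0.2,2.9],"rot":[0,0,0],"claw":0},{"slide":[0.15,-0.2,3.0],"rot":[0,0,0],"claw":0},{"slide":[0.15,-0.2,3.0],"rot":[0,0,0],"claw":0}]'
python3 go.py .622 .3424 .167
```

```text
time: 3.82
position: [0.6221, 0.3425, 0.1718]
tcp_rot: [3.12, 0.37, -0.0]
force: [-0.3, 0.1, 1.0]
grip_width: 0.0002
grasp_force: 0.0
t 3.8167 pos [0.6221 0.3425 0.1718] F [-0.34  0.13  0.98] j [0.36 0.38 1.51 0.   1.25 1.7 ]
slide cm [-0.01  0.01  0.48] axisz [-2.e-04 -0.e+00 -1.e+00] x [ 0.972  0.234 -0.   ]
```

```bash
python3 -m crank '[{"slide":[0,0,0.05],"rot":[0,0,0],"claw":0},{"slide":[0,0,0.1],"rot":[0,0,0],"claw":0},{"slide":[0,0,0.15],"rot":[0,0,0],"claw":0},{"slide":[0,0,0.2],"rot":[0,0,0],"claw":0},{"slide":[0,0,0.25],"rot":[0,0,0],"claw":0},{"slide":[0,0,0.3],"rot":[0,0,0],"claw":0},{"slide":[0,0,0.3],"rot":[0,0,0],"claw":0}]'
```

```text
time: 4.4
position: [0.6221, 0.3425, 0.1687]
tcp_rot: [3.12, 0.369, -0.0]
force: [0.2, 0.6, -0.1]
grip_width: 0.0002
grasp_force: 0.0
```

```bash
python3 - <<'E'
from h import *
c=snap('wrist','w2.png'); a=c['frame'][170:320,200:380,::-1]; 
b=snap('scene','s2.png')['frame'][130:240,320:440,::-1]
cv2.imwrite('pics/c2.png',np.hstack([cv2.resize(a,(420,350)),cv2.resize(b,(380,350),interpolation=cv2.INTER_CUBIC)]))
wred(c,.173)
E
python3 go.py
```

```text
red [263 231  36  27 687] [280.  243.7] [0.6255 0.3432 0.173 ]
t 4.5 pos [0.6221 0.3425 0.1689] F [-0.38 -0.63 -0.02] j [ 0.36  0.39  1.51 -0.    1.24  1.7 ]
```

View pics/c2.png

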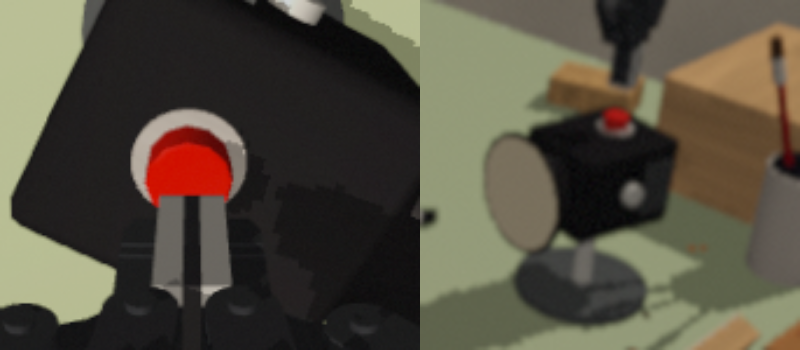

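The left crop shows the fingertips (crop about 192,197) short of the cap centre. In the right crop they are visibly clear of the cap. I'll triangulate the tip itself.

```bash
python3 - <<'E'
from h import *
c=np.load('pics/w2.npy',allow_pickle=True).item(); S=np.load('pics/s2.npy',allow_pickle=True).item()
o,d=wray(c,282.3,254.4); print('cam',o.round(4),'axis',wray(c,c['cx']+1e-6,c['cy'])[1].round(3))
for z in(.169,.175,.18,.185): print('tip wrist ray',(o+d*(z-o[2])/d[2]).round(4))
u,v=320+(623-420)*120/380,130+85*110/350
q,e=ray(S,u,v); 
s=np.linalg.lstsq(np.c_[d,-e],q-o,rcond=None)[0]; print('tip tri',o+s[0]*d,q+s[1]*e)
o2,d2=wray(c,280,246); u2,v2=320+(616-420)*120/380,130+110*110/350
q,e=ray(S,u2,v2); s=np.linalg.lstsq(np.c_[d2,-e],q-o2,rcond=None)[0]; print('cap tri',o2+s[0]*d2,q+s[1]*e)
R=cv2.Rodrigues(r.get_obs()['tcp_rot'])[0]
T=snap('top','t2.png')
# predicted px of TCP in scene
print(cv2.projectPoints(np.array([[.6221,.3425,.1689],[.6214,.3423,.173]]),np.array(S['rvec'],float),np.array(S['tvec'],float),np.array([[S['fx'],0,S['cx']],[0,S['fy'],S['cy']],[0,0,1]]),None)[0], u,v,u2,v2)
E
```

```text
cam [0.7016 0.3604 0.3407] axis [-0.305 -0.073 -0.95 ]
tip wrist ray [0.6172 0.3398 0.169 ]
tip wrist ray [0.6202 0.3406 0.175 ]
tip wrist ray [0.6226 0.3412 0.18  ]
tip wrist ray [0.6251 0.3418 0.185 ]
tip tri [0.63146156 0.34330886 0.19794909] [0.62462538 0.3408946  0.2016    ]
cap tri [0.6253086  0.34312331 0.175595  ] [0.62137304 0.34171029 0.17756285]
[[[381.81172799 167.52803051]]

 [[381.77845372 166.07109933]]] 384.10526315789474 156.71428571428572 381.89473684210526 164.57142857142856
```

The tip triangulates to z ≈ 0.20, about 30 mm above the reported TCP, which agrees with the zero force. I'll go down slowly and watch the force.

```bash
python3 -m crank '[{"slide":[0,0,0.3],"rot":[0,0,0],"claw":0},{"slide":[0,0,0.6],"rot":[0,0,0],"claw":0},{"slide":[0,0,0.9],"rot":[0,0,0],"claw":0},{"slide":[0,0,1.1],"rot":[0,0,0],"claw":0},{"slide":[0,0,1.3],"rot":[0,0,0],"claw":0},{"slide":[0,0,1.3],"rot":[0,0,0],"claw":0}]'
python3 - <<'E'
from h import *
c=snap('wrist','w3.png'); a=c['frame'][170:320,200:380,::-1]; 
b=snap('scene','s3.png')['frame'][130:240,320:440,::-1]
cv2.imwrite('pics/c3.png',np.hstack([cv2.resize(a,(420,350)),cv2.resize(b,(380,350),interpolation=cv2.INTER_CUBIC)]))
E
python3 go.py
```

```text
time: 5.05
position: [0.6218, 0.3424, 0.155]
tcp_rot: [3.119, 0.369, -0.002]
force: [0.3, -1.1, -0.3]
grip_width: -0.0001
grasp_force: 0.0
t 5.15 pos [0.6221 0.3425 0.1557] F [ 0.11  0.23 -1.27] j [ 0.36  0.4   1.52 -0.    1.22  1.7 ]
```

View pics/c3.png

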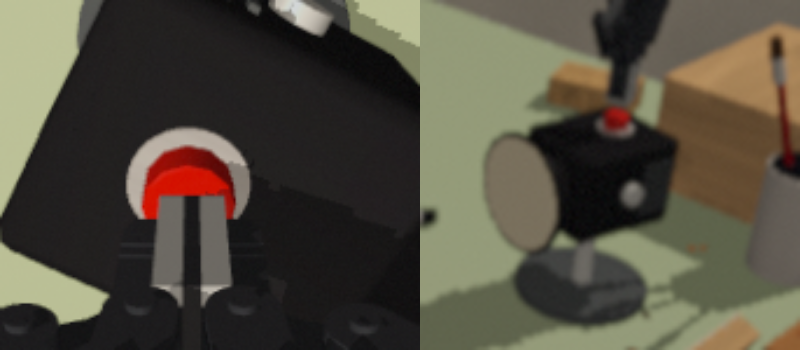

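The tip is still clear of the cap, with about 1 cm left, and laterally centred. I'll keep going in small steps.

```bash
python3 -m crank '[{"slide":[0,0,0.2],"rot":[0,0,0],"claw":0},{"slide":[0,0,0.4],"rot":[0,0,0],"claw":0},{"slide":[0,0,0.6],"rot":[0,0,0],"claw":0},{"slide":[0,0,0.7],"rot":[0,0,0],"claw":0},{"slide":[0,0,0.8],"rot":[0,0,0],"claw":0},{"slide":[0,0,0.8],"rot":[0,0,0],"claw":0}]'
python3 go.py
```

```text
time: 5.65
position: [0.622, 0.3425, 0.1475]
tcp_rot: [3.12, 0.369, -0.001]
force: [0.7, 0.4, 0.1]
grip_width: -0.0003
grasp_force: 0.0
t 5.65 pos [0.622  0.3425 0.1475] F [0.73 0.4  0.11] j [0.36 0.41 1.53 0.   1.21 1.7 ]
```

```bash
python3 -m crank '[{"slide":[0,0,0.05],"rot":[0,0,0],"claw":0},{"slide":[0,0,0.1],"rot":[0,0,0],"claw":0},{"slide":[0,0,0.15],"rot":[0,0,0],"claw":0},{"slide":[0,0,0.2],"rot":[0,0,0],"claw":0},{"slide":[0,0,0.2],"rot":[0,0,0],"claw":0}]'; python3 -m crank '[{"slide":[0,0,0.05],"rot":[0,0,0],"claw":0},{"slide":[0,0,0.1],"rot":[0,0,0],"claw":0},{"slide":[0,0,0.15],"rot":[0,0,0],"claw":0},{"slide":[0,0,0.2],"rot":[0,0,0],"claw":0},{"slide":[0,0,0.2],"rot":[0,0,0],"claw":0}]'
```

```text
time: 6.07
position: [0.6221, 0.3425, 0.1458]
tcp_rot: [3.12, 0.37, -0.0]
force: [0.3, 0.2, 0.1]
grip_width: -0.0002
grasp_force: 0.0
time: 6.48
position: [0.6221, 0.3425, 0.1438]
tcp_rot: [3.12, 0.37, -0.0]
force: [0.8, 1.2, 0.3]
grip_width: 0.0001
grasp_force: 0.0
```

```bash
python3 -m crank '[{"slide":[0,0,0.05],"rot":[0,0,0],"claw":0},{"slide":[0,0,0.1],"rot":[0,0,0],"claw":0},{"slide":[0,0,0.15],"rot":[0,0,0],"claw":0},{"slide":[0,0,0.2],"rot":[0,0,0],"claw":0},{"slide":[0,0,0.2],"rot":[0,0,0],"claw":0}]'; python3 - <<'E'
from h import *
c=snap('wrist','w4.png'); a=c['frame'][170:320,200:380,::-1]; 
b=snap('scene','s4.png')['frame'][130:240,320:440,::-1]
cv2.imwrite('pics/c4.png',np.hstack([cv2.resize(a,(420,350)),cv2.resize(b,(380,350),interpolation=cv2.INTER_CUBIC)]))
E
python3 go.py
```

```text
time: 6.9
position: [0.6222, 0.3426, 0.1426]
tcp_rot: [-3.12, -0.37, -0.001]
force: [-1.6, -0.7, 4.4]
grip_width: 0.0001
grasp_force: 2.1
t 7.0 pos [0.6222 0.3426 0.1424] F [-2.01 -1.39  2.99] j [ 0.36  0.41  1.53 -0.    1.2   1.7 ]
```

View pics/c4.png

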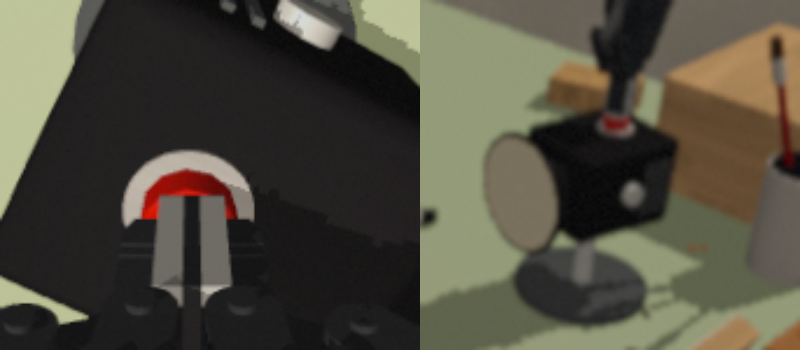

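Contact came at reported z ≈ 0.1425, so the true tip is 30 mm above the reading, and it is on the cap. Now I press about 5 mm.

```bash
python3 -m crank '[{"slide":[0,0,0.05],"rot":[0,0,0],"claw":0},{"slide":[0,0,0.1],"rot":[0,0,0],"claw":0},{"slide":[0,0,0.15],"rot":[0,0,0],"claw":0},{"slide":[0,0,0.2],"rot":[0,0,0],"claw":0},{"slide":[0,0,0.25],"rot":[0,0,0],"claw":0},{"slide":[0,0,0.3],"rot":[0,0,0],"claw":0},{"slide":[0,0,0.35],"rot":[0,0,0],"claw":0},{"slide":[0,0,0.35],"rot":[0,0,0],"claw":0}]';python3 -m crank '[{"slide":[0,0,0.05],"rot":[0,0,0],"claw":0},{"slide":[0,0,0.1],"rot":[0,0,0],"claw":0},{"slide":[0,0,0.15],"rot":[0,0,0],"claw":0},{"slide":[0,0,0.2],"rot":[0,0,0],"claw":0},{"slide":[0,0,0.2],"rot":[0,0,0],"claw":0},{"slide":[0,0,0.2],"rot":[0,0,0],"claw":0}]'
```

```text
time: 7.67
position: [0.6222, 0.3426, 0.1386]
tcp_rot: [-3.12, -0.37, -0.0]
force: [-2.2, -1.0, 5.0]
grip_width: 0.0001
grasp_force: 2.5
time: 8.17
position: [0.6222, 0.3426, 0.1368]
tcp_rot: [-3.12, -0.37, -0.0]
force: [-1.7, -0.4, 5.5]
grip_width: -0.0001
grasp_force: 2.8
```

Depth is about 5.7 mm at 5.5 N, so the key switch is on. Lifting straight up and heading for the fill lamp.

```bash
python3 -m crank '[{"slide":[0,0,-1],"rot":[0,0,0],"claw":0},{"slide":[0,0,-4],"rot":[0,0,0],"claw":0},{"slide":[0,0,-8],"rot":[0,0,0],"claw":0},{"slide":[0,0,-10],"rot":[0,0,0],"claw":0},{"slide":[-18.4,65.4,-10],"rot":[0,0,0],"claw":0},{"slide":[-18.4,65.4,-10],"rot":[0,0,0],"claw":0},{"slide":[-18.4,65.4,-10],"rot":[0,0,0],"claw":0},{"slide":[-18.4,65.4,-10],"rot":[0,0,0],"claw":0},{"slide":[-18.4,65.4,-10],"rot":[0,0,0],"claw":0},{"slide":[-18.4,65.4,-10],"rot":[0,0,0],"claw":0},{"slide":[-18.4,65.4,-10],"rot":[0,0,0],"claw":0},{"slide":[-18.4,65.4,-10],"rot":[0,0,0],"claw":0}]'
python3 go.py .597 -.3362 .236
```

```text
time: 9.17
position: [0.609, 0.0076, 0.2359]
tcp_rot: [3.12, 0.37, 0.001]
force: [0.1, -1.0, 0.6]
grip_width: -0.0004
grasp_force: 0.0
t 9.1667 pos [0.609  0.0076 0.2359] F [ 0.1  -1.02  0.61] j [-0.15  0.12  1.71  0.    1.31  1.18]
slide cm [-9.200e+00  3.314e+01 -1.000e-02] axisz [ 5.e-04  1.e-04 -1.e+00] x [0.972 0.234 0.001]
```

```bash
python3 -m crank '[{"slide":[-9.2,33.1,0],"rot":[0,0,0],"claw":0},{"slide":[-9.2,33.1,0],"rot":[0,0,0],"claw":0},{"slide":[-9.2,33.1,0],"rot":[0,0,0],"claw":0},{"slide":[-9.2,33.1,0],"rot":[0,0,0],"claw":0},{"slide":[-9.2,33.1,0],"rot":[0,0,0],"claw":0},{"slide":[-9.2,33.1,0],"rot":[0,0,0],"claw":0},{"slide":[-9.2,33.1,0],"rot":[0,0,0],"claw":0},{"slide":[-9.2,33.1,0],"rot":[0,0,0],"claw":0},{"slide":[-9.2,33.1,0],"rot":[0,0,0],"claw":0},{"slide":[-9.2,33.1,4],"rot":[0,0,0],"claw":0},{"slide":[-9.2,33.1,8],"rot":[0,0,0],"claw":0},{"slide":[-9.2,33.1,8],"rot":[0,0,0],"claw":0}]'
python3 - <<'E'
from h import *
c=snap('wrist','w5.png'); wred(c,.134,'blue')
E
python3 go.py .597 -.3362 .104
```

```text
time: 10.17
position: [0.5924, -0.3306, 0.1455]
tcp_rot: [-3.108, -0.367, 0.019]
force: [-1.5, 1.2, -3.3]
grip_width: 0.0003
grasp_force: 0.0
blue [277 211  34  36 913] [292.8 230. ] [ 0.5993 -0.3368  0.134 ]
t 10.2167 pos [ 0.5939 -0.3313  0.1495] F [-0.6   1.27 -0.19] j [-0.66  0.35  1.6   0.    1.21  0.68]
slide cm [0.22 0.6  4.54] axisz [-0.01    0.008  -0.9999] x [ 0.972  0.233 -0.008]
```

```bash
python3 -m crank '[{"slide":[0,0,0],"rot":[0,0,0],"claw":0},{"slide":[0,0,0],"rot":[0,0,0],"claw":0}]'
python3 go.py .598 -.3365 .104
```

```text
time: 10.38
position: [0.5988, -0.3344, 0.1596]
tcp_rot: [3.116, 0.37, 0.006]
force: [-0.2, -0.1, 0.7]
grip_width: 0.0001
grasp_force: 0.0
t 10.3833 pos [ 0.5988 -0.3344  0.1596] F [-0.15 -0.1   0.68] j [-0.66  0.34  1.59  0.    1.21  0.68]
slide cm [-0.15  0.17  5.57] axisz [ 0.0039 -0.0029 -1.    ] x [0.972 0.234 0.003]
```

```bash
python3 -m crank '[{"slide":[0,0.1,1.5],"rot":[0,0,0],"claw":0},{"slide":[0,0.1,3],"rot":[0,0,0],"claw":0},{"slide":[0,0.1,4],"rot":[0,0,0],"claw":0},{"slide":[0,0.1,4.4],"rot":[0,0,0],"claw":0},{"slide":[0,0.1,4.4],"rot":[0,0,0],"claw":0},{"slide":[0,0.1,4.4],"rot":[0,0,0],"claw":0}]'
python3 go.py .598 -.3365 .104
```

```text
time: 10.88
position: [0.5972, -0.3347, 0.1117]
tcp_rot: [-3.119, -0.369, 0.001]
force: [0.3, -0.1, -0.2]
grip_width: 0.0
grasp_force: 0.0
t 10.8833 pos [ 0.5972 -0.3347  0.1117] F [ 0.29 -0.05 -0.19] j [-0.66  0.39  1.62  0.    1.14  0.68]
slide cm [0.04 0.2  0.77] axisz [-9.e-04  7.e-04 -1.e+00] x [ 0.972  0.234 -0.001]
```

```bash
python3 -m crank '[{"slide":[0.05,0.2,0.1],"rot":[0,0,0],"claw":0},{"slide":[0.05,0.2,0.3],"rot":[0,0,0],"claw":0},{"slide":[0.05,0.2,0.4],"rot":[0,0,0],"claw":0},{"slide":[0.05,0.2,0.5],"rot":[0,0,0],"claw":0},{"slide":[0.05,0.2,0.6],"rot":[0,0,0],"claw":0},{"slide":[0.05,0.2,0.65],"rot":[0,0,0],"claw":0},{"slide":[0.05,0.2,0.7],"rot":[0,0,0],"claw":0},{"slide":[0.05,0.2,0.75],"rot":[0,0,0],"claw":0},{"slide":[0.05,0.2,0.8],"rot":[0,0,0],"claw":0},{"slide":[0.05,0.2,0.85],"rot":[0,0,0],"claw":0},{"slide":[0.05,0.2,0.85],"rot":[0,0,0],"claw":0}]'; python3 go.py .598 -.3365 .098;  python3 -m crank '[{"slide":[0,0,0.05],"rot":[0,0,0],"claw":0},{"slide":[0,0,0.1],"rot":[0,0,0],"claw":0},{"slide":[0,0,0.15],"rot":[0,0,0],"claw":0},{"slide":[0,0,0.2],"rot":[0,0,0],"claw":0},{"slide":[0,0,0.2],"rot":[0,0,0],"claw":0}]'
```

```text
time: 11.8
position: [0.5984, -0.3367, 0.1047]
tcp_rot: [3.12, 0.37, -0.0]
force: [-0.9, 0.9, 3.0]
grip_width: -0.0001
grasp_force: 1.8
t 11.8 pos [ 0.5984 -0.3367  0.1047] F [-0.93  0.93  2.96] j [-0.66  0.4   1.62 -0.    1.13  0.68]
slide cm [-0.04 -0.03  0.67] axisz [ 0.e+00 -1.e-04 -1.e+00] x [ 0.972  0.234 -0.   ]
time: 12.22
position: [0.5984, -0.3367, 0.1021]
tcp_rot: [3.12, 0.369, 0.0]
force: [-0.9, 1.1, 5.5]
grip_width: 0.0002
grasp_force: 2.2
```

```bash
python3 -m crank '[{"slide":[0,0,0.05],"rot":[0,0,0],"claw":0},{"slide":[0,0,0.1],"rot":[0,0,0],"claw":0},{"slide":[0,0,0.15],"rot":[0,0,0],"claw":0},{"slide":[0,0,0.2],"rot":[0,0,0],"claw":0},{"slide":[0,0,0.25],"rot":[0,0,0],"claw":0},{"slide":[0,0,0.3],"rot":[0,0,0],"claw":0},{"slide":[0,0,0.3],"rot":[0,0,0],"claw":0},{"slide":[0,0,0.3],"rot":[0,0,0],"claw":0}]'; python3 go.py .5595 -.0146 .22
```

```text
time: 12.88
position: [0.5984, -0.3367, 0.0991]
tcp_rot: [3.12, 0.37, 0.0]
force: [-1.7, 1.2, 5.0]
grip_width: 0.0001
grasp_force: 2.6
t 12.8833 pos [ 0.5984 -0.3367  0.0991] F [-1.73  1.25  4.98] j [-0.66  0.4   1.62  0.    1.12  0.67]
slide cm [  3.74 -32.23 -12.09] axisz [ 1.e-04 -0.e+00 -1.e+00] x [0.972 0.234 0.   ]
```

```bash
python3 -m crank '[{"slide":[0,0,-1],"rot":[0,0,0],"claw":0},{"slide":[0,0,-5],"rot":[0,0,0],"claw":0},{"slide":[0,0,-9],"rot":[0,0,0],"claw":0},{"slide":[0,0,-12],"rot":[0,0,0],"claw":0},{"slide":[3.7,-32.2,-12],"rot":[0,0,0],"claw":0},{"slide":[3.7,-32.2,-12],"rot":[0,0,0],"claw":0},{"slide":[3.7,-32.2,-12],"rot":[0,0,0],"claw":0},{"slide":[3.7,-32.2,-12],"rot":[0,0,0],"claw":0},{"slide":[3.7,-32.2,-12],"rot":[0,0,0],"claw":0},{"slide":[3.7,-32.2,-12],"rot":[0,0,0],"claw":0},{"slide":[3.7,-32.2,-12],"rot":[0,0,0],"claw":0},{"slide":[3.7,-32.2,-12],"rot":[0,0,0],"claw":0}]'
python3 -m crank '[{"slide":[0,0,0],"rot":[0,0,0],"claw":0},{"slide":[0,0,0],"rot":[0,0,0],"claw":0},{"slide":[0,0,0],"rot":[0,0,0],"claw":0},{"slide":[0,0,0],"rot":[0,0,0],"claw":0}]'
python3 - <<'E'
from h import *
c=snap('wrist','w6.png'); wred(c,.187)
snap('scene','s6.png')
E
python3 go.py .5595 -.0146 .157
```

```text
time: 13.88
position: [0.5585, -0.0122, 0.2186]
tcp_rot: [-3.119, -0.371, -0.001]
force: [-0.0, -0.3, -0.0]
grip_width: -0.0002
grasp_force: 0.0
time: 14.22
position: [0.5594, -0.0161, 0.2187]
tcp_rot: [3.12, 0.367, 0.0]
force: [-0.7, 0.2, -0.8]
grip_width: 0.0001
grasp_force: 0.0
red [269 215  14  17  97] [273.3 221.1] [ 0.5618 -0.0109  0.187 ]
t 14.3167 pos [ 0.5594 -0.0163  0.2187] F [-0.14 -0.12 -0.02] j [-0.21  0.02  1.85 -0.    1.28  1.13]
slide cm [ 0.05 -0.17  6.17] axisz [-1.e-04 -2.e-04 -1.e+00] x [ 0.973  0.232 -0.   ]
```

View pics/s6.png

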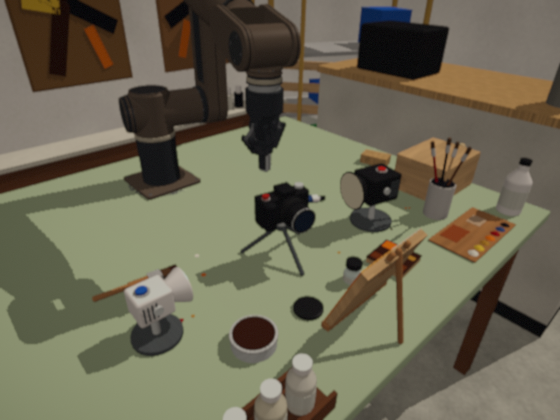

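View pics/w6.png

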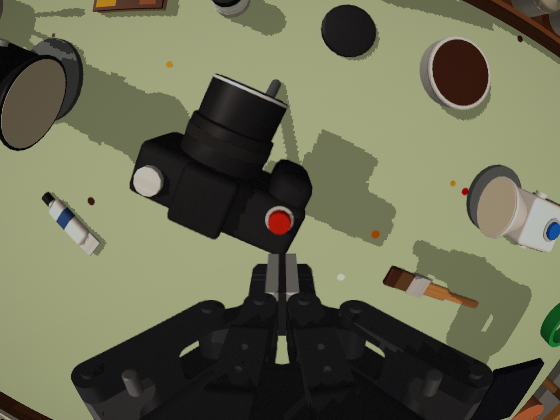

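The scene view shows both caps pressed in (key 382,169; fill 141,291) and both lamps where they were. The wrist view puts the shutter at (279,221).

```bash
python3 - <<'E'
from h import *
c=np.load('pics/w6.npy',allow_pickle=True).item()
h=cv2.cvtColor(c['frame'],cv2.COLOR_RGB2HSV)[195:245,255:305]
m=cv2.inRange(h,(0,150,120),(8,255,255))|cv2.inRange(h,(172,150,120),(180,255,255)); y,x=np.where(m>0)
o,d=wray(c,255+x.mean(),195+y.mean()); print(x.mean()+255,y.mean()+195,len(x),(o+d*(.187-o[2])/d[2]).round(4))
S=np.load('pics/s6.npy',allow_pickle=True).item();S0=np.load('pics/scene0.npy',allow_pickle=True).item()
for s in(S0,S):
    h=cv2.cvtColor(s['frame'],cv2.COLOR_RGB2HSV)
    for n,(u,v),lo,hi in(('key',(382,167),(172,150,90),(180,255,255)),('fill',(140,289),(100,130,70),(125,255,255))):
        w=h[v-15:v+15,u-15:u+15]; m=cv2.inRange(w,lo,hi)|(cv2.inRange(w,(0,150,90),(8,255,255)) if n=='key' else 0); yy,xx=np.where(m>0); print(n,len(xx),xx.mean()+u-15,yy.mean()+v-15,yy.min()+v-15,yy.max()+v-15)
E
```

```text
278.6419098143236 223.053050397878 377 [ 0.5612 -0.0147  0.187 ]
key 49 381.55102040816325 166.6326530612245 163 170
fill 95 140.22105263157894 288.9789473684211 284 294
key 30 381.46666666666664 167.8 166 170
fill 66 140.63636363636363 290.3636363636364 287 294
```

```bash
python3 -m crank '[{"slide":[0.1,-0.15,1.5],"rot":[0,0,0],"claw":0},{"slide":[0.1,-0.15,3.5],"rot":[0,0,0],"claw":0},{"slide":[0.1,-0.15,4.5],"rot":[0,0,0],"claw":0},{"slide":[0.1,-0.15,5.1],"rot":[0,0,0],"claw":0},{"slide":[0.1,-0.15,5.4],"rot":[0,0,0],"claw":0},{"slide":[0.1,-0.15,5.5],"rot":[0,0,0],"claw":0},{"slide":[0.1,-0.15,5.6],"rot":[0,0,0],"claw":0},{"slide":[0.1,-0.15,5.7],"rot":[0,0,0],"claw":0},{"slide":[0.1,-0.15,5.7],"rot":[0,0,0],"claw":0},{"slide":[0.1,-0.15,5.7],"rot":[0,0,0],"claw":0}]'; python3 go.py .5602 -.0147 .157
```

```text
time: 15.15
position: [0.5601, -0.0133, 0.1625]
tcp_rot: [3.119, 0.37, 0.002]
force: [0.2, -0.0, 0.4]
grip_width: -0.0
grasp_force: 0.0
t 15.15 pos [ 0.5601 -0.0133  0.1625] F [ 0.21 -0.05  0.44] j [-0.2   0.07  1.9  -0.    1.17  1.13]
slide cm [-0.02  0.14  0.55] axisz [ 1.e-03 -2.e-04 -1.e+00] x [0.972 0.234 0.001]
```

```bash
python3 -m crank '[{"slide":[0,0.1,0.1],"rot":[0,0,0],"claw":0},{"slide":[0,0.1,0.2],"rot":[0,0,0],"claw":0},{"slide":[0,0.1,0.3],"rot":[0,0,0],"claw":0},{"slide":[0,0.1,0.4],"rot":[0,0,0],"claw":0},{"slide":[0,0.1,0.45],"rot":[0,0,0],"claw":0},{"slide":[0,0.1,0.5],"rot":[0,0,0],"claw":0},{"slide":[0,0.1,0.55],"rot":[0,0,0],"claw":0},{"slide":[0,0.1,0.6],"rot":[0,0,0],"claw":0},{"slide":[0,0.1,0.6],"rot":[0,0,0],"claw":0}]'; python3 -m crank '[{"slide":[0,0,0],"rot":[0,0,0],"claw":0},{"slide":[0,0,0],"rot":[0,0,0],"claw":0}]'
```

```text
time: 15.9
position: [0.56, -0.0143, 0.1561]
tcp_rot: [3.12, 0.37, 0.0]
force: [-0.6, -0.4, 1.6]
grip_width: 0.0002
grasp_force: 0.9
time: 16.07
position: [0.56, -0.0142, 0.1561]
tcp_rot: [3.12, 0.37, 0.0]
force: [-0.8, -0.2, 2.6]
grip_width: 0.0002
grasp_force: 0.9
```

```bash
python3 -m crank '[{"slide":[0,0,0.05],"rot":[0,0,0],"claw":0},{"slide":[0,0,0.1],"rot":[0,0,0],"claw":0},{"slide":[0,0,0.15],"rot":[0,0,0],"claw":0},{"slide":[0,0,0.2],"rot":[0,0,0],"claw":0},{"slide":[0,0,0.25],"rot":[0,0,0],"claw":0},{"slide":[0,0,0.25],"rot":[0,0,0],"claw":0},{"slide":[0,0,0.25],"rot":[0,0,0],"claw":0}]'; python3 -m crank '[{"slide":[0,0,0],"rot":[0,0,0],"claw":0}]';python3 -m crank '[{"slide":[0,0,0],"rot":[0,0,0],"claw":0}]'
```

```text
time: 16.65
position: [0.5601, -0.0143, 0.1537]
tcp_rot: [3.12, 0.37, 0.0]
force: [-1.5, 0.5, 4.4]
grip_width: -0.0003
grasp_force: 2.1
time: 16.73
position: [0.5601, -0.0143, 0.1537]
tcp_rot: [3.12, 0.37, 0.001]
force: [-0.6, 0.4, 4.9]
grip_width: 0.0002
grasp_force: 2.1
time: 16.82
position: [0.5601, -0.0143, 0.1537]
tcp_rot: [3.12, 0.37, 0.0]
force: [-2.1, -0.2, 4.0]
grip_width: -0.0004
grasp_force: 2.2
```

At about 4.4 N the button is roughly 3.5 mm down, past the 2 mm where the picture is taken. Letting go.

```bash
python3 -m crank '[{"slide":[0,0,-0.5],"rot":[0,0,0],"claw":0},{"slide":[0,0,-2],"rot":[0,0,0],"claw":0},{"slide":[0,0,-5],"rot":[0,0,0],"claw":0},{"slide":[0,0,-9],"rot":[0,0,0],"claw":0},{"slide":[0,0,-10],"rot":[0,0,0],"claw":0},{"slide":[0,0,-10],"rot":[0,0,0],"claw":0},{"slide":[0,0,-10],"rot":[0,0,0],"claw":0},{"slide":[0,0,-10],"rot":[0,0,0],"claw":0}]'
python3 - <<'E'
from h import *
S0=np.load('pics/scene0.npy',allow_pickle=True).item(); S=snap('scene','s7.png')
cv2.imwrite('pics/d7.png',S['frame'][120:400,100:460,::-1].repeat(2,0).repeat(2,1))
E
```

```text
time: 17.48
position: [0.559, -0.014, 0.251]
tcp_rot: [-3.118, -0.369, 0.005]
force: [-0.8, -0.3, -0.4]
grip_width: -0.0002
grasp_force: 0.0
```

View pics/d7.png

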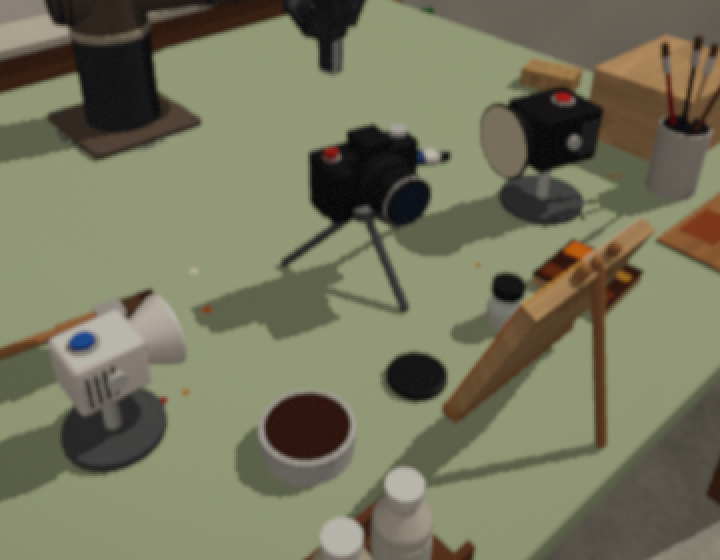

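Both caps are in (crop 563,97 and 82,341), the camera and lamps stand where they were, the shutter is released (331,154) and the gripper is clear.

```bash
python3 -c "
from h import *
print(finish_job())"
```

```text
the job is handed in; nothing more can be done
None
```

The job is handed in: I pressed the key light's switch and then the fill light's switch until each stayed in (5–6 mm by the arm's position reading), then pressed the shutter lightly (about 3.5 mm, 4–5 N) and let it go, finishing at about 17.5 s with nothing visibly moved.

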